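# Sort the sample pots: rejects into the lidded box, capped ones in a row on the shelf

## Robot

A 7-joint arm with a two-finger parallel gripper is mounted at the origin on the work surface. World frame = base frame: x ahead of the robot, y to its left, z up, the work surface at z = 0. Lengths are in m, angles in degrees, forces in N, time in s.
With the tool pointing down it reaches from about 0.425 to 0.875 m from the base axis. Payload 4.7 kg.
Tool frame: the origin (TCP) lies between the finger pads; the fingertips stand env.finger_overhang ahead of it and the grasp point (between the pads) lies 5 mm behind it (env.finger_overhang is the distance from the TCP to the fingertips, in m); z points along the fingers, y is the line along which they close (so a half turn about z gives the same grasp; the last joint's range is limited). The gripper opens to 87 mm and grips with 3 to 60 N. Pads are 19 mm wide; open, the fingers measure 117 mm over their backs; the gripper's body (75 mm by 190 mm) begins 51 mm behind the grasp point.
Start: joints at [68.818, 18.392, -4.016, 83.108, 1.295, 78.541, -3.26], TCP at [0.243, -0.603, 0.237] pointing down, gripper open.
Joint ranges: [-163.93, 163.93], [-17.29, 119.83], [-79.2, 71.16], [3.27, 140.29], [-89.18, 269.18], [5.43, 117.66], [-154.24, 154.24]. Speed limits (degrees/s): [147.25, 147.25, 180, 180, 180, 180, 180].

## Interface

Orientations are given as [roll, pitch, yaw] about the fixed x, y, z axes, in that order (R = Rz(yaw) Ry(pitch) Rx(roll)).
In Python, from cell import telemetry, eyes, env, models gives the robot as it stands. The module is installed in compiled form; this text tells all that it offers.
- The arm moves only by the tool drive_tool, never from a script. Its arguments are lists of equal length, an entry for each row: "angular": the turn, a rotation vector about the tool's x, y, z in rad, a list of three; "delta_pos": the shift along the tool's x, y, z in cm, a list of three; "gripper": the finger opening in cm, from 0 to 8.7. A call has 1 to 20 rows; each row shifts and turns the commanded pose from where the row before left it, along the tool's axes as they then stand; what a row does not reach is not made up. A row lasts 1/10 s, in which the tool goes at most 50 mm and 8.59 degrees, less where a joint would pass 70% of its speed; a pose out of reach is approached as far as the arm can. A call with a gripper value outside its range is refused whole. The fingers move at their own pace and stop on an object; "squeeze" is the grip in N (left out, the last holds). Time passes only in rows, so rows that do not move let the fingers close. It gives the time, the measured TCP pose, the force, the opening and the grip force at its end, in the units of the state.
- telemetry.get_obs(): the state, without advancing time (a new reading comes with each control period).
- eyes.read_camera(name): name is "side" or "top"; returns a dict with "pixels" (384x512x3 uint8, red, green, blue), "mtx" (3x3 intrinsics, pixels), "origin" and "orientation" of the camera in the world. Camera axes: x right, y down, z forward; pixel columns grow to the right and rows downward; lengths in m; the calibration is good to about 2 mm. A picture is of the moment at which its call begins. There is no depth.
- env.sign_off(): hands the job in; it is judged then, once.
Trained networks look in a picture, given as the dict that the camera call returned (one of the last four; its "shot" number tells which), for a name from the list of things; names that differ only in an ending like _2 or _b are one class to them, and where a whole thing is asked for, a point or a joint stands for the part that bears it (a point fixed in the world has none). Each returns a list of dicts, best first, with "p" (0 to 1); they miss things now and then, are a little off and sometimes report something else, mostly with a low value. They report only what shows in the picture. A call takes as long as a camera call. They do not tell look-alikes from the thing itself.
- models.search_frame(picture, target): "centre" ([column, row] in pixels, amid what is visible of it).
- models.cut_out(picture, target): "pixels" (384x512 bool, what is visible of it) and "centre" ([column, row] in pixels, amid what is visible of it).
The state is a dict: "time_s": time; "qpos": joint angles; "joint_velocities": joint speeds; "effort": joint torques, N m; "tool_pos": TCP position; "tool_rot": TCP orientation; "force": force on the tool from outside, world axes, zero at the start; "wrist_torque": the same for the moment, N m; "grip_width": finger opening in m; "grasp_force": force on a finger pad.
Only numpy, scipy, OpenCV 4.12 (cv2) and the standard library are available. Lean on these libraries where they do the work, as an engineer would, in place of code of your own. Each camera call takes 0.05 s, during which the arm holds its last target. There are 200 camera calls.

## Task

Slide the clear lid of the reject box fully open, drop every sample pot that has lost its cap into the box, then slide the lid fully shut. Stand all the capped pots upright on the low shelf in one straight row along its middle line, side by side with less than a pot's width between neighbours. Leave the brass weight and the rubber bung that stand among the pots where they are.

Things in the scene. Friction and masses are not known exactly. Their poses are not given: they have to be found in the camera images.
- capped_1: a capped sample pot: white plastic cylinder 50 mm in diameter and 44 mm high with a flat white screw cap 46 mm in diameter and 16 mm high on it, 60 mm high in all, about 100 g; origin at the centre of its underside, z up through the cap; starts upright on the bench; may be absent
- capped_2: a capped sample pot: white plastic cylinder 50 mm in diameter and 44 mm high with a flat white screw cap 46 mm in diameter and 16 mm high on it, 60 mm high in all, about 100 g; origin at the centre of its underside, z up through the cap; starts upright on the bench; may be absent
- capped_3: a capped sample pot: white plastic cylinder 50 mm in diameter and 44 mm high with a flat white screw cap 46 mm in diameter and 16 mm high on it, 60 mm high in all, about 100 g; origin at the centre of its underside, z up through the cap; starts upright on the bench; may be absent
- capped_4: a capped sample pot: white plastic cylinder 50 mm in diameter and 44 mm high with a flat white screw cap 46 mm in diameter and 16 mm high on it, 60 mm high in all, about 100 g; origin at the centre of its underside, z up through the cap; starts upright on the bench; may be absent
- open_1: an uncapped (reject) sample pot: the same white cylinder, 50 mm in diameter and 44 mm high, with a bare threaded neck 42 mm in diameter above it, 55 mm high in all, open and empty, about 40 g; origin at the centre of its underside, z up through the mouth; starts upright on the bench; may be absent
- open_2: an uncapped (reject) sample pot: the same white cylinder, 50 mm in diameter and 44 mm high, with a bare threaded neck 42 mm in diameter above it, 55 mm high in all, open and empty, about 40 g; origin at the centre of its underside, z up through the mouth; starts upright on the bench; may be absent
- open_3: an uncapped (reject) sample pot: the same white cylinder, 50 mm in diameter and 44 mm high, with a bare threaded neck 42 mm in diameter above it, 55 mm high in all, open and empty, about 40 g; origin at the centre of its underside, z up through the mouth; starts upright on the bench; may be absent
- reject_box: white reject box fixed to the bench, 330 mm long (its x) by 190 mm wide (its y), 125 mm high; origin at the centre of its underside. The half towards its -x is the open-topped compartment, the half towards +x is a closed grey block over which the lid parks. Aluminium rails along both long edges stand 11 mm above the box
- box_in (a point): centre of the compartment's inner floor, 6 mm above the bench; axes as the box. The compartment is 159 mm (x) by 178 mm (y) inside, its walls 6 mm thick, their top 119 mm above this point
- lid (a joint): travel in m of the clear flat lid that slides along the box's +x: 0 shut over the compartment, 0.16 fully open; stops at both ends; about 2 N of friction holds it where it is left. It starts shut or up to 20 mm open. The lid is 162 mm (x) by 172 mm (y) and 5 mm thick, its upper face 131 mm above the bench
- lid_handle (a point): top centre of the lid's black grip bar, which moves with the lid; axes as the box. The bar stands in the middle of the lid, 12 mm thick along x, 70 mm long along y, 34 mm high above the lid, its top 165 mm above the bench: pinch it from above across its 12 mm
- shelf_mid (a point): centre of the top face of the low white shelf fixed to the bench, 60 mm above the bench; x along its length, z up. The shelf is 320 mm (x) by 150 mm (y), with a steel lip 6 mm thick and 10 mm high round the edge; a thin grey line on it marks its lengthwise middle (its x axis)
- weight: bystander: brass weight with a knob, 38 mm in diameter, 48 mm high, origin under its centre
- bung: bystander: red-brown rubber bung, 42 mm in diameter, 32 mm high, origin under its centre
Things that resemble listed ones, but are neither listed nor needed, are in the scene too. Leave any blue or purple look-alike of the capped_3 alone. Leave any turquoise look-alike of the capped_2 alone.

How it is judged (in metres and radians):
On the way, in this order (a step that is already met when the one before it is completed fails the run):
1. the lid of the reject box is slid open (value of joint lid above 0.145 m), for 0.2 s.
2. all uncapped pots lie in the box, the lid still open (x of open_1 in the frame of box_in between -0.085 and 0.085 m and y of open_1 in the frame of box_in between -0.092 and 0.092 m and z of open_1 in the frame of box_in between -0.01 and 0.115 m and linear speed of each of open_1, open_2, open_3 below 0.03 m/s and x of open_2 in the frame of box_in between -0.085 and 0.085 m and y of open_2 in the frame of box_in between -0.092 and 0.092 m and z of open_2 in the frame of box_in between -0.01 and 0.115 m and x of open_3 in the frame of box_in between -0.085 and 0.085 m and y of open_3 in the frame of box_in between -0.092 and 0.092 m and z of open_3 in the frame of box_in between -0.01 and 0.115 m and value of joint lid above 0.12 m), for 0.3 s.
3. the lid is slid shut (value of joint lid below 0.008 m and x of open_1 in the frame of box_in between -0.085 and 0.085 m and y of open_1 in the frame of box_in between -0.092 and 0.092 m and z of open_1 in the frame of box_in between -0.01 and 0.115 m and linear speed of each of open_1, open_2, open_3 below 0.03 m/s and x of open_2 in the frame of box_in between -0.085 and 0.085 m and y of open_2 in the frame of box_in between -0.092 and 0.092 m and z of open_2 in the frame of box_in between -0.01 and 0.115 m and x of open_3 in the frame of box_in between -0.085 and 0.085 m and y of open_3 in the frame of box_in between -0.092 and 0.092 m and z of open_3 in the frame of box_in between -0.01 and 0.115 m), for 0.2 s.
At the end, for the whole second after the job is handed in: Uncapped pots at rest in the reject box; lid shut to within 8 mm; every capped pot upright (7 degrees) and at rest on the shelf, its centre within 15 mm of the lengthwise middle line, in one unbroken row with less than 50 mm (a pot's width) between neighbours (all of step 3 and x of capped_1 in the frame of shelf_mid between -0.14 and 0.14 m and y of capped_1 in the frame of shelf_mid between -0.015 and 0.015 m and z of capped_1 in the frame of shelf_mid between -0.006 and 0.006 m and angle between each of capped_1, capped_2, capped_3, capped_4's own z axis and vertical below 0.12 rad and linear speed of each of capped_1, capped_2, capped_3, capped_4 below 0.02 m/s and x of capped_2 in the frame of shelf_mid between -0.14 and 0.14 m and y of capped_2 in the frame of shelf_mid between -0.015 and 0.015 m and z of capped_2 in the frame of shelf_mid between -0.006 and 0.006 m and x of capped_3 in the frame of shelf_mid between -0.14 and 0.14 m and y of capped_3 in the frame of shelf_mid between -0.015 and 0.015 m and z of capped_3 in the frame of shelf_mid between -0.006 and 0.006 m and x of capped_4 in the frame of shelf_mid between -0.14 and 0.14 m and y of capped_4 in the frame of shelf_mid between -0.015 and 0.015 m and z of capped_4 in the frame of shelf_mid between -0.006 and 0.006 m and (horizontal distance between capped_1 and capped_2 below 0.1 m or horizontal distance between capped_1 and capped_3 below 0.1 m or horizontal distance between capped_1 and capped_4 below 0.1 m) and (horizontal distance between capped_2 and capped_1 below 0.1 m or horizontal distance between capped_2 and capped_3 below 0.1 m or horizontal distance between capped_2 and capped_4 below 0.1 m) and (horizontal distance between capped_3 and capped_1 below 0.1 m or horizontal distance between capped_3 and capped_2 below 0.1 m or horizontal distance between capped_3 and capped_4 below 0.1 m) and (horizontal distance between capped_4 and capped_1 below 0.1 m or horizontal distance between capped_4 and capped_2 below 0.1 m or horizontal distance between capped_4 and capped_3 below 0.1 m) and (horizontal distance between any of capped_1, capped_2 and capped_3 below 0.1 m or horizontal distance between any of capped_1, capped_2 and capped_4 below 0.1 m) and (horizontal distance between any of capped_1, capped_3 and capped_2 below 0.1 m or horizontal distance between any of capped_1, capped_3 and capped_4 below 0.1 m) and (horizontal distance between any of capped_1, capped_4 and capped_2 below 0.1 m or horizontal distance between any of capped_1, capped_4 and capped_3 below 0.1 m)); the robot touches nothing.
It fails at once if the weight or the bung is moved more than 50 mm (distance of any of weight, bung from where it was at the start of the episode above 0.05 m).
Of capped_1, capped_2, capped_3, capped_4 only 3 to 4 are there at a start; the rules pass over those that are not, and their reading is None.
Of open_1, open_2, open_3 only 2 to 3 are there at a start; the rules pass over those that are not, and their reading is None.
At some moment in a run one of capped_1, capped_2, capped_3, capped_4, open_1, open_2, open_3 may be knocked a few centimetres aside while the robot is not near it.
It also fails if it takes over 210 s, if anything falls off the work surface, if the arm or the gripper's body presses on something with over 40 N, if the wrist force passes 120 N, or if a joint passes its speed limit or range.

## Working session

There is one attempt and no reset: what is moved stays moved. The work goes in short steps, Python scripts to look and compute and a tool call to move; the robot and the scene stay as the last step left them, time stands still between calls to the robot, and variables do not carry over. Pictures are saved under pics/ and viewed, at most 14 in all, crops included, and the job is handed in when it is done.

Besides the shell and the picture viewer there is one more tool, called by a JSON object that holds its "op" and its "data", one argument or row to a line. drive_tool: Moves the arm, as the interface text tells. Its arguments: {"type":"object","properties":{"angular":{"type":"array","items":{"type":"array","items":{"type":"number"}}},"delta_pos":{"type":"array","items":{"type":"array","items":{"type":"number"}}},"gripper":{"type":"array","items":{"type":"number"}},"squeeze":{"type":"number"}},"required":["angular","delta_pos","gripper"]}

```bash
mkdir -p pics
cat > h.py <<'E'
from cell import telemetry, eyes, env, models
import numpy as np, cv2
from scipy.spatial.transform import Rotation as R
def camR(p):
    o=np.array(p["orientation"],float)
    return o if o.shape==(3,3) else R.from_euler('xyz',o,degrees=True).as_matrix()
def ray(p,uv,z):
    K=np.array(p["mtx"]);d=camR(p)@np.linalg.inv(K)@np.array([uv[0],uv[1],1.]);o=np.array(p["origin"])
    return (o+d*(z-o[2])/d[2])
def proj(p,X):
    c=camR(p).T@(np.array(X)-np.array(p["origin"]));c=np.array(p["mtx"])@c;return c[:2]/c[2]
def save(p,n,s=1.5):
    cv2.imwrite("pics/"+n,cv2.resize(p["pixels"][:,:,::-1],None,fx=s,fy=s,interpolation=cv2.INTER_CUBIC))
E
python3 - <<'E'
from h import *
print(telemetry.get_obs()); print(env.finger_overhang)
zs={"capped_1":.06,"open_1":.055,"weight":.048,"bung":.032,"lid_handle":.165,"reject_box":.125}
for c in ["top","side"]:
    p=eyes.read_camera(c);save(p,c+"0.png");print(c,p["origin"],p["orientation"],p["mtx"])
    for n in zs:
        for d in models.search_frame(p,n):
            if d["p"]>.2: print(n,round(d["p"],2),np.round(d["centre"],1),ray(p,d["centre"],zs[n]/2 if n!="lid_handle" else .15).round(3))
E
```

```text
{'time_s': 0.0, 'qpos': array([68.81980252, 18.44146025, -4.0158463 , 83.17475866,  1.29518978,
       78.5389325 , -3.26018986]), 'joint_velocities': array([ 0.02926273, -0.13573753,  0.0111823 , -0.07481707,  0.01355871,
       -0.03847431,  0.04047181]), 'effort': array([-5.76020702e-04, -4.91286027e+01, -4.03909441e-01, -3.12529099e+01,
       -6.37792144e-02,  4.36710985e-02,  1.74448469e-04]), 'tool_pos': array([ 0.24313225, -0.6022594 ,  0.23543556]), 'tool_rot': array([-1.79890101e+02,  5.70280908e-03,  2.19900963e+01]), 'force': array([ 0.33809989,  0.8270882 , -0.26811408]), 'wrist_torque': array([0.04031357, 0.02124562, 0.00285243]), 'grasp_force': 0.0, 'grip_width': 0.08704805710379222}
0.014
top [0.33667661 0.0020895  1.20251249] [-169.5083793    -1.2376645   -89.37582224] [[374.40185021   0.         257.11176083]
 [  0.         374.40185021 188.25353067]
 [  0.           0.           1.        ]]
capped_1 0.73 [217.6 222.7] [0.443 0.101 0.03 ]
capped_1 0.73 [205.  133.5] [0.733 0.151 0.03 ]
capped_1 0.67 [282.9 191.6] [ 0.545 -0.103  0.03 ]
capped_1 0.66 [218.8 194.6] [
[... 618 characters left out ...]
86297722 186.20523447]
 [  0.           0.           1.        ]]
capped_1 0.97 [252.3 241.6] [0.429 0.092 0.03 ]
capped_1 0.92 [295.7 241.9] [0.352 0.019 0.03 ]
capped_1 0.79 [218.8 223.8] [0.535 0.105 0.03 ]
capped_1 0.77 [272.5 189.4] [ 0.532 -0.095  0.03 ]
capped_1 0.77 [279.5 270.4] [0.318 0.116 0.03 ]
capped_1 0.7 [278.1 216.1] [ 0.446 -0.022  0.03 ]
capped_1 0.58 [159.6 196.8] [0.733 0.144 0.03 ]
open_1 0.76 [300.  203.5] [ 0.44  -0.104  0.027]
open_1 0.73 [242.8 176.2] [ 0.638 -0.083  0.027]
weight 0.75 [221.9 195. ] [0.621 0.015 0.024]
bung 0.55 [191.8 209.6] [0.641 0.107 0.016]
lid_handle 0.91 [362.7 134.4] [ 0.418 -0.339  0.15 ]
reject_box 0.73 [339.6 145.8] [ 0.503 -0.363  0.062]
```

View pics/top0.png

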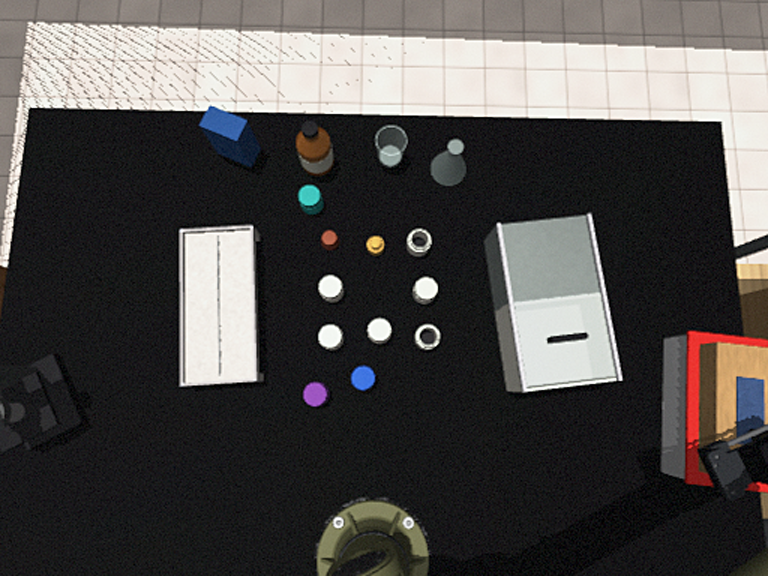

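View pics/side0.png

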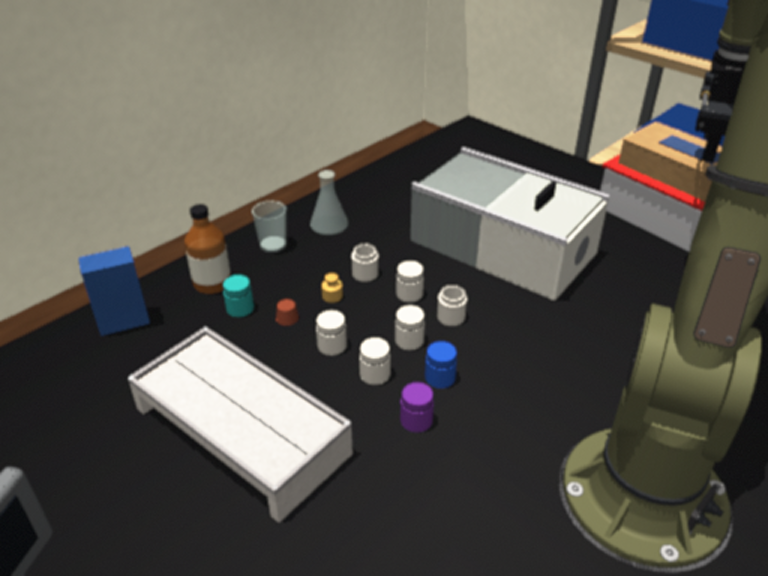

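Four white capped pots are at top-view (330,288), (426,290), (330,336) and (379,330). Two open pots are at (419,241) and (427,336). The weight is at (375,245) and the bung at (330,239). The blue, purple and turquoise look-alikes stay put. The box is at right with the lid near shut and its grip at (567,337). The shelf is at left with its midline at column ~219.

```bash
cat >> h.py <<'E'
from scipy.optimize import least_squares
def cyl(x,y,z0,parts):
    a=np.linspace(0,2*np.pi,40);P=[]
    for r,z in parts: P+=[(x+r*np.cos(t),y+r*np.sin(t),z0+z) for t in a]
    return np.array(P)
SH={"capped":[(.025,0),(.025,.044),(.023,.044),(.023,.06)],"open":[(.025,0),(.025,.044),(.021,.044),(.021,.055)]}
def cent(p,x,y,z0,k):
    h=cv2.convexHull(np.float32([proj(p,X) for X in cyl(x,y,z0,SH[k])]));m=cv2.moments(h);return np.array([m['m10'],m['m01']])/m['m00']
def fit(views,k,z0=0):
    g=ray(*views[0],z0+.03)[:2]
    s=least_squares(lambda v:np.concatenate([cent(p,v[0],v[1],z0,k)-c for p,c in views]),g)
    return s.x,np.abs(s.fun).max()
def pots(z0=0,pm=.3,white=True):
    P=[eyes.read_camera("top"),eyes.read_camera("side")];out=[]
    for k in ["capped","open"]:
        D=[]
        for p in P:
            L=[]
            for d in models.cut_out(p,k+"_1"):
                if d["p"]<pm or d["pixels"].sum()<60: continue
                v,u=np.nonzero(d["pixels"]);c=np.array([u.mean(),v.mean()])
                px=p["pixels"][d["pixels"]].astype(float).mean(0);sat=(px.max()-px.min())/px.max()
                L.append((c,sat,d["p"]))
            D.append(L)
        for c,s,pp in D[0]:
            b=[(fit([(P[0],c),(P[1],c2)],k,z0),s2) for c2,s2,_ in D[1]]
            b=min(b,key=lambda t:t[0][1],default=None)
            if b and b[0][1]<4: out.append((k,*b[0][0].round(4),round(b[0][1],1),round(max(s,b[1]),2),round(pp,2)))
            else: out.append((k,*ray(P[0],c,z0+.03)[:2].round(4),'topview-only',round(s,2),round(pp,2)))
    return out,P
E
python3 - <<'E'
from h import *
o,P=pots()
for r in o: print(*r)
p=P[0]
C=[ray(p,np.array(c)/1.5,.136)[:2] for c in [(498,223),(590,214),(621,380),(522,391)]]
print("box corners",np.round(C,3),"centre",np.mean(C,0).round(4))
ang=lambda a,b:np.degrees(np.arctan2(*(b-a)[::-1]))
print("box yaw",ang(C[3],C[0]),ang(C[2],C[1]),ang(C[1],C[0])-90,ang(C[2],C[3])-90)
S=[ray(p,np.array(c)/1.5,.07)[:2] for c in [(180,229),(256,226),(259,381),(181,386)]]
print("shelf",np.round(S,3),np.mean(S,0).round(4),ang(S[3],S[0]),ang(S[2],S[1]))
L=[ray(p,np.array(c)/1.5,.06)[:2] for c in [(219,234),(220,375)]];print("line",np.round(L,3),ang(L[1],L[0]))
for p in P:
    for d in models.cut_out(p,"lid_handle")[:2]:
        v,u=np.nonzero(d["pixels"]);
        print(d["p"],len(u)); 
        r=cv2.minAreaRect(np.float32([ray(p,(a,b),.15)[:2] for a,b in zip(u,v)]));print("handle",r, ray(p,(u.mean(),v.mean()),.148))
        q=p["pixels"][d["pixels"]].sum(1);
E
```

```text
capped 0.5399 0.0956 0.3 0.07 0.81
capped 0.736 0.145 0.3 0.69 0.78
capped 0.3539 0.0231 0.4 0.76 0.77
capped 0.436 0.0933 1.0 0.07 0.65
capped 0.5374 -0.1028 0.3 0.07 0.54
capped 0.4513 -0.0075 0.6 0.07 0.54
capped 0.3198 0.1203 0.2 0.6 0.51
open 0.6439 -0.0904 0.2 0.1 0.78
open 0.4366 0.0922 topview-only 0.02 0.73
open 0.4391 -0.1077 0.5 0.1 0.69
box corners [[ 0.657 -0.24 ]
 [ 0.679 -0.425]
 [ 0.354 -0.465]
 [ 0.331 -0.277]] centre [ 0.5053 -0.3516]
box yaw 6.439271511749047 7.143738753495033 6.73358828157707 6.777674117856563
shelf [[0.653 0.407]
 [0.662 0.251]
 [0.345 0.228]
 [0.333 0.381]] [0.4982 0.3167] 4.7591718411679205 4.08321957567189
line [[0.646 0.329]
 [0.356 0.308]] 4.088466030259006
0.8 3274
handle ((0.42895233631134033, -0.35551828145980835), (0.1591758280992508, 0.16950541734695435), 6.981513977050781) [ 0.427972   -0.35650887  0.148     ]
0.91 1798
handle ((0.41407114267349243, -0.3336893916130066), (0.16006848216056824, 0.16773155331611633), 7.403711318969727) [ 0.41235404 -0.33383817  0.148     ]
0.63 428
handle ((0.3498098850250244, 0.011323109269142151), (0.041900526732206345, 0.09097447246313095), 40.50222396850586) [0.35052574 0.01162365 0.148     ]
```

```bash
cat >> h.py <<'E'
BC=np.array([.5053,-.3516]);BY=np.radians(6.8);bx=np.array([np.cos(BY),np.sin(BY)]);by=np.array([-bx[1],bx[0]]);BIN=BC-.0795*bx
def bar(x,y,yaw=BY):
    c,s=np.cos(yaw),np.sin(yaw);return np.array([(x+c*a-s*b,y+s*a+c*b,z) for a in(-.006,.006) for b in(-.035,.035) for z in(.131,.165)])
def handle(P):
    O=[]
    for p in P:
        m=max(models.cut_out(p,"lid_handle"),key=lambda d:d["p"])["pixels"].astype(np.uint8)
        m=cv2.morphologyEx(m,cv2.MORPH_CLOSE,np.ones((15,15)))
        b=((p["pixels"].max(2)<60)&(cv2.erode(m,np.ones((9,9)))>0)).astype(np.uint8)
        n,l,s,c=cv2.connectedComponentsWithStats(b);i=1+s[1:,4].argmax();O.append((p,c[i]));print("dark px",s[i])
    def f(v):
        r=[]
        for p,c in O:
            h=cv2.convexHull(np.float32([proj(p,X) for X in bar(*v)]));m=cv2.moments(h);r.append(np.array([m['m10'],m['m01']])/m['m00']-c)
        return np.concatenate(r)
    s=least_squares(f,BIN);return s.x,np.abs(s.fun).max()
def to(xyz,yaw=96.8):
    o=telemetry.get_obs();t=o["tool_pos"];Rm=R.from_euler('xyz',[180,0,yaw],degrees=True).as_matrix()
    cur=R.from_euler('xyz',o["tool_rot"],degrees=True)
    print("time",round(o["time_s"],1),"at",t.round(4),o["tool_rot"].round(1),"tool-frame shift cm (final axes)",(Rm.T@(np.array(xyz)-t)*100).round(2),"rotvec",(cur.inv()*R.from_matrix(Rm)).as_rotvec().round(3))
E
python3 - <<'E'
from h import *
P=[eyes.read_camera(c) for c in("top","side")]
x,e=handle(P);print("handle",x,e,"travel",(x-BIN)@bx,(x-BIN)@by)
to([*x,.3]);print("cur axes",R.from_euler('xyz',telemetry.get_obs()["tool_rot"],degrees=True).inv().apply(np.array([*x,.3])-telemetry.get_obs()["tool_pos"])*100)
E
```

```text
dark px [365 222  26   6  91]Traceback (most recent call last):
  File "<stdin>", line 3, in <module>
  File "h.py", line 50, in handle
    m=max(models.cut_out(p,"lid_handle"),key=lambda d:d["p"])["pixels"].astype(np.uint8)
      ~~~^^^^^^^^^^^^^^^^^^^^^^^^^^^^^^^^^^^^^^^^^^^^^^^^^^^^
ValueError: max() iterable argument is empty
```

```bash
sed -i 's/        m=max(models.cut_out(p,"lid_handle"),key=lambda d:d\["p"\])\["pixels"\].astype(np.uint8)/        D=[d for d in models.cut_out(p,"lid_handle") if d["p"]>.6]\n        if not D: continue\n        m=D[0]["pixels"].astype(np.uint8)/' h.py
python3 - <<'E'
from h import *
P=[eyes.read_camera(c) for c in("top","side")]
for Q in (P,P[:1]):
    x,e=handle(Q);print("handle",x,e,"travel",(x-BIN)@bx,(x-BIN)@by)
to([*x,.25]);print("cur axes",R.from_euler('xyz',telemetry.get_obs()["tool_rot"],degrees=True).inv().apply(np.array([*x,.25])-telemetry.get_obs()["tool_pos"])*100)
E
```

```text
dark px [365 222  26   6  91]
dark px [357 125  12  15  95]
handle [ 0.43157982 -0.36008069] 0.7714362488164284 travel 0.005294252875923966 0.0003077265236594594
dark px [365 222  26   6  91]
handle [ 0.43213356 -0.36137982] 0.004727396428563679 travel 0.005690283002944688 -0.0010478271825846148
time 1.6 at [ 0.2434 -0.6027  0.2366] [180.  -0.  22.] tool-frame shift cm (final axes) [21.73 21.6  -1.34] rotvec [ 0.     0.    -1.306]
cur axes [ 26.53726027 -15.30942089  -1.34276324]
```

{"op": "drive_tool", "data": {
  "angular": [
    [0,0,-0.131],
    [0,0,-0.131],
    [0,0,-0.131],
    [0,0,-0.131],
    [0,0,-0.131],
    [0,0,-0.131],
    [0,0,-0.131],
    [0,0,-0.131],
    [0,0,-0.131],
    [0,0,-0.127],
    [0,0,0],
    [0,0,0],
    [0,0,0],
    [0,0,0],
    [0,0,0],
    [0,0,0],
    [0,0,0],
    [0,0,0],
    [0,0,0],
    [0,0,0]
  ],
  "delta_pos": [
    [0,0,-1],
    [0,0,0],
    [0,0,0],
    [0,0,0],
    [0,0,0],
    [0,0,0],
    [0,0,0],
    [0,0,0],
    [0,0,0],
    [0,0,0],
    [3,3,0],
    [3,3,0],
    [3,3,0],
    [3,3,0],
    [3,3,0],
    [3,3,0],
    [3,3,0],
    [0.7,0.6,0],
    [0,0,0],
    [0,0,0]
  ],
  "gripper": [6,6,6,6,6,6,6,6,6,6,6,6,6,6,6,6,6,6,6,6],
  "squeeze": 20
}}

```text
time_s: 3.55
tool_pos: [0.4311, -0.363, 0.2466]
tool_rot: [-180.0, 0.1, 96.7]
force: [0.0, -0.8, 0.1]
grip_width: 0.06
grasp_force: 0.0
```

Run:
```python
from h import *
to([.4318,-.3605,.152])
```

```text
time 3.5 at [ 0.4311 -0.363   0.2466] [-1.80e+02  1.00e-01  9.67e+01] tool-frame shift cm (final axes) [0.24 0.1  9.46] rotvec [-0.001  0.001 -0.001]
```

{"op": "drive_tool", "data": {
  "angular": [
    [0,0,0],
    [0,0,0],
    [0,0,0],
    [0,0,0],
    [0,0,0],
    [0,0,0],
    [0,0,0],
    [0,0,0],
    [0,0,0],
    [0,0,0],
    [0,0,0],
    [0,0,0]
  ],
  "delta_pos": [
    [0.2,0.1,2],
    [0,0,2],
    [0,0,2],
    [0,0,2],
    [0,0,1.4],
    [0,0,0],
    [0,0,0],
    [0,0,0],
    [0,0,0],
    [0,0,0],
    [0,0,0],
    [0,0,0]
  ],
  "gripper": [6,6,6,6,6,6,1,1,1,1,1,1]
}}

```text
time_s: 4.75
tool_pos: [0.4329, -0.3596, 0.1528]
tool_rot: [180.0, 0.0, 96.8]
force: [-0.6, 0.5, -1.0]
grip_width: 0.0201
grasp_force: 0.0
```

{"op": "drive_tool", "data": {
  "angular": [
    [0,0,0],
    [0,0,0],
    [0,0,0],
    [0,0,0],
    [0,0,0],
    [0,0,0],
    [0,0,0],
    [0,0,0],
    [0,0,0],
    [0,0,0],
    [0,0,0],
    [0,0,0],
    [0,0,0],
    [0,0,0],
    [0,0,0],
    [0,0,0],
    [0,0,0],
    [0,0,0]
  ],
  "delta_pos": [
    [0,0,0],
    [0,0,0],
    [0,0,0],
    [0,0,0],
    [0,1,0],
    [0,1.5,0],
    [0,1.5,0],
    [0,1.5,0],
    [0,1.5,0],
    [0,1.5,0],
    [0,1.5,0],
    [0,1.5,0],
    [0,1.5,0],
    [0,1.2,0],
    [0,0.6,0],
    [0,0.3,0],
    [0,0,0],
    [0,0,0]
  ],
  "gripper": [0.5,0.5,0.5,0.5,0.5,0.5,0.5,0.5,0.5,0.5,0.5,0.5,0.5,0.5,0.5,0.5,0.5,0.5]
}}

```text
time_s: 6.55
tool_pos: [0.5844, -0.3402, 0.1527]
tool_rot: [179.9, -0.1, 96.9]
force: [0.4, 4.8, 3.2]
grip_width: 0.0119
grasp_force: 20.0
```

{"op": "drive_tool", "data": {
  "angular": [
    [0,0,0],
    [0,0,0],
    [0,0,0],
    [0,0,0]
  ],
  "delta_pos": [
    [0,0.3,0],
    [0,0.3,0],
    [0,0,0],
    [0,0,0]
  ],
  "gripper": [0.5,0.5,0.5,0.5]
}}

```text
time_s: 6.95
tool_pos: [0.5845, -0.3403, 0.1526]
tool_rot: [-179.5, -0.2, 96.7]
force: [-13.2, 7.1, 10.6]
grip_width: 0.0118
grasp_force: 20.0
```

{"op": "drive_tool", "data": {
  "angular": [
    [0,0,0],
    [0,0,0],
    [0,0,0],
    [0,0,0],
    [0,0,0],
    [0,0,0],
    [0,0,0],
    [0,0,0],
    [0,0,0]
  ],
  "delta_pos": [
    [0,-0.5,0],
    [0,0,0],
    [0,0,0],
    [0,0,0],
    [0,0,-1],
    [0,0,-3],
    [0,0,-3],
    [0,0,-3],
    [0,0,0]
  ],
  "gripper": [0.5,6,6,6,6,6,6,6,6]
}}

```text
time_s: 7.85
tool_pos: [0.5862, -0.3426, 0.2589]
tool_rot: [179.6, 0.3, 96.8]
force: [-0.2, -0.6, 0.9]
grip_width: 0.0587
grasp_force: 0.0
```

Run:
```python
from h import *
o,P=pots()
for r in o:
    if r[4]<.3: print(*r)
to([.6439,-.0904,.15])
```

```text
capped 0.4371 0.0929 0.0 0.06 0.78
capped 0.5387 0.0951 topview-only 0.03 0.67
capped 0.4504 -0.0092 topview-only 0.03 0.48
open 0.4388 -0.1066 0.5 0.1 0.72
time 8.2 at [ 0.5831 -0.3413  0.2511] [-1.799e+02 -1.000e-01  9.680e+01] tool-frame shift cm (final axes) [24.2   9.   10.11] rotvec [-0.002 -0.001  0.   ]
```

{"op": "drive_tool", "data": {
  "angular": [
    [0,0,0],
    [0,0,0],
    [0,0,0],
    [0,0,0],
    [0,0,0],
    [0,0,0],
    [0,0,0],
    [0,0,0],
    [0,0,0],
    [0,0,0],
    [0,0,0],
    [0,0,0],
    [0,0,0]
  ],
  "delta_pos": [
    [3,1.1,0],
    [3,1.1,0],
    [3,1.1,0],
    [3,1.1,0],
    [3,1.1,0],
    [3,1.1,0],
    [3,1.2,2],
    [3.2,1.2,2],
    [0,0,3],
    [0,0,3],
    [0,0,2],
    [0,0,0],
    [0,0,0]
  ],
  "gripper": [7,7,7,7,7,7,7,7,7,7,7,7,7]
}}

```text
time_s: 9.45
tool_pos: [0.6441, -0.0905, 0.1322]
tool_rot: [-179.9, -0.0, 96.8]
force: [0.8, -0.2, 0.7]
grip_width: 0.0699
grasp_force: 0.0
```

Run:
```python
from h import *
o,P=pots()
for r in o:
    if r[4]<.3: print(*r)
to([.6439,-.0904,.028])
```

```text
capped 0.5395 0.0957 0.1 0.06 0.73
capped 0.4373 0.0925 0.6 0.06 0.73
capped 0.5357 -0.1007 0.3 0.1 0.66
capped 0.4524 -0.008 0.8 0.06 0.6
open 0.4392 -0.1073 0.2 0.1 0.47
time 9.8 at [ 0.645  -0.0906  0.1338] [179.9   0.   96.8] tool-frame shift cm (final axes) [ 0.03 -0.11 10.58] rotvec [0.002 0.001 0.   ]
```

{"op": "drive_tool", "data": {
  "angular": [
    [0,0,0],
    [0,0,0],
    [0,0,0],
    [0,0,0],
    [0,0,0],
    [0,0,0],
    [0,0,0],
    [0,0,0],
    [0,0,0],
    [0,0,0],
    [0,0,0],
    [0,0,0],
    [0,0,0],
    [0,0,0],
    [0,0,0],
    [0,0,0],
    [0,0,0]
  ],
  "delta_pos": [
    [0,-0.1,2.5],
    [0,0,2.5],
    [0,0,2.5],
    [0,0,2],
    [0,0,1],
    [0,0,0],
    [0,0,0],
    [0,0,0],
    [0,0,0],
    [0,0,0],
    [0,0,-1],
    [0,0,-4],
    [0,0,-4],
    [0,0,-4],
    [0,0,-4],
    [0,0,-4.5],
    [0,0,0]
  ],
  "gripper": [7,7,7,7,7,7,4.5,4.5,4.5,4.5,4.5,4.5,4.5,4.5,4.5,4.5,4.5],
  "squeeze": 15
}}

```text
time_s: 11.45
tool_pos: [0.6468, -0.0902, 0.2513]
tool_rot: [179.3, 0.2, 96.8]
force: [1.5, -0.0, -0.6]
grip_width: 0.0498
grasp_force: 15.0
```

Run:
```python
from h import *
to([.421,-.320,.10])
```

```text
time 11.4 at [ 0.6468 -0.0902  0.2513] [179.3   0.2  96.8] tool-frame shift cm (final axes) [-20.15 -25.14  15.13] rotvec [0.013 0.004 0.001]
```

{"op": "drive_tool", "data": {
  "angular": [
    [0,0,0],
    [0,0,0],
    [0,0,0],
    [0,0,0],
    [0,0,0],
    [0,0,0],
    [0,0,0],
    [0,0,0],
    [0,0,0],
    [0,0,0],
    [0,0,0],
    [0,0,0],
    [0,0,0]
  ],
  "delta_pos": [
    [-1,-1.3,0],
    [-2.4,-3,0],
    [-2.4,-3,0],
    [-2.4,-3,0],
    [-2.4,-3,0],
    [-2.4,-3,0],
    [-2.4,-3,0],
    [-2.4,-3,0],
    [-2.3,-2.7,3],
    [0,0,3],
    [0,0,3],
    [0,0,0],
    [0,0,0]
  ],
  "gripper": [4.5,4.5,4.5,4.5,4.5,4.5,4.5,4.5,4.5,4.5,4.5,4.5,4.5]
}}

```text
time_s: 12.75
tool_pos: [0.4178, -0.3197, 0.1521]
tool_rot: [-179.9, -0.1, 96.8]
force: [0.3, -0.2, -0.4]
grip_width: 0.0494
grasp_force: 15.0
```

Run:
```python
from h import *
p=eyes.read_camera("top");save(p,"top1.png")
to([.421,-.320,.10])
```

```text
time 12.8 at [ 0.4189 -0.3201  0.1533] [180.    0.   96.8] tool-frame shift cm (final axes) [-0.01  0.21  5.33] rotvec [0. 0. 0.]
```

View pics/top1.png

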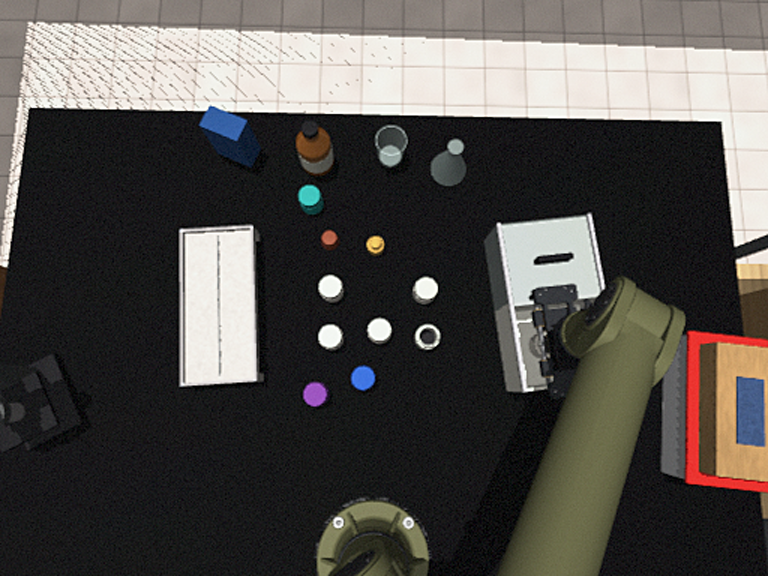

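The lid is open (grip at (553,259)), and the first open pot is held over the compartment at (540,345).

{"op": "drive_tool", "data": {
  "angular": [
    [0,0,0],
    [0,0,0],
    [0,0,0],
    [0,0,0],
    [0,0,0],
    [0,0,0],
    [0,0,0],
    [0,0,0],
    [0,0,0],
    [0,0,0],
    [0,0,0],
    [0,0,0],
    [0,0,0]
  ],
  "delta_pos": [
    [0,0.2,2],
    [0,0,2],
    [0,0,1.2],
    [0,0,0],
    [0,0,0],
    [0,0,0],
    [0,0,0],
    [0,0,-2],
    [0,0,-3],
    [0,0,-4],
    [0,0,-4],
    [0,0,-2],
    [0,0,0]
  ],
  "gripper": [4.5,4.5,4.5,4.5,6.5,6.5,6.5,6.5,7,7,7,7,7]
}}

```text
time_s: 14.1
tool_pos: [0.4229, -0.3208, 0.2551]
tool_rot: [179.7, 0.4, 96.8]
force: [1.2, -0.4, -0.2]
grip_width: 0.0697
grasp_force: 0.0
```

Run:
```python
from h import *
o,P=pots()
for r in o:
    if r[4]<.3: print(*r)
to([.439,-.107,.13])
```

```text
capped 0.5384 0.0955 0.3 0.06 0.75
capped 0.4375 0.0925 0.3 0.06 0.74
capped 0.4524 -0.0084 0.3 0.06 0.71
capped 0.5396 -0.1038 0.3 0.07 0.58
open 0.4401 -0.1077 0.3 0.1 0.54
open 0.4229 -0.3254 topview-only 0.06 0.45
time 14.4 at [ 0.4204 -0.3192  0.2491] [-1.799e+02 -1.000e-01  9.680e+01] tool-frame shift cm (final axes) [20.85  4.36 11.91] rotvec [-0.002 -0.002  0.   ]
```

{"op": "drive_tool", "data": {
  "angular": [
    [0,0,0],
    [0,0,0],
    [0,0,0],
    [0,0,0],
    [0,0,0],
    [0,0,0],
    [0,0,0],
    [0,0,0],
    [0,0,0],
    [0,0,0],
    [0,0,0],
    [0,0,0],
    [0,0,0],
    [0,0,0],
    [0,0,0],
    [0,0,0],
    [0,0,0],
    [0,0,0],
    [0,0,0],
    [0,0,0]
  ],
  "delta_pos": [
    [3,0.6,0],
    [3,0.6,0],
    [3,0.6,0],
    [3,0.6,0],
    [3,0.6,0],
    [3,0.7,2],
    [2.8,0.7,3],
    [0,0,3],
    [0,0,4],
    [0,0,4],
    [0,0,3],
    [0,0,2],
    [0,0,1],
    [0,0,0],
    [0,0,0],
    [0,0,0],
    [0,0,0],
    [0,0,0],
    [0,0,0],
    [0,0,0]
  ],
  "gripper": [7,7,7,7,7,7,7,7,7,7,7,7,7,7,7,4.5,4.5,4.5,4.5,4.5]
}}

```text
time_s: 16.4
tool_pos: [0.4403, -0.1081, 0.0311]
tool_rot: [180.0, 0.0, 96.8]
force: [-0.9, -0.2, 4.7]
grip_width: 0.0496
grasp_force: 15.0
```

{"op": "drive_tool", "data": {
  "angular": [
    [0,0,0],
    [0,0,0],
    [0,0,0],
    [0,0,0],
    [0,0,0],
    [0,0,0],
    [0,0,0],
    [0,0,0],
    [0,0,0],
    [0,0,0]
  ],
  "delta_pos": [
    [0,0,0],
    [0,0,-1],
    [0,0,-3],
    [0,0,-4],
    [0,0,-4],
    [0,0,-4],
    [0,0,-4],
    [0,0,-2],
    [0,0,0],
    [0,0,0]
  ],
  "gripper": [4.5,4.5,4.5,4.5,4.5,4.5,4.5,4.5,4.5,4.5]
}}

```text
time_s: 17.4
tool_pos: [0.4397, -0.1077, 0.2503]
tool_rot: [-180.0, 0.0, 96.8]
force: [-0.6, -0.3, -0.6]
grip_width: 0.0499
grasp_force: 15.0
```

Run:
```python
from h import *
to([.4306,-.399,.10])
```

```text
time 17.4 at [ 0.4397 -0.1077  0.2503] [-180.     0.    96.8] tool-frame shift cm (final axes) [-28.82  -4.36  15.03] rotvec [-0.     0.     0.001]
```

{"op": "drive_tool", "data": {
  "angular": [
    [0,0,0],
    [0,0,0],
    [0,0,0],
    [0,0,0],
    [0,0,0],
    [0,0,0],
    [0,0,0],
    [0,0,0],
    [0,0,0],
    [0,0,0],
    [0,0,0],
    [0,0,0],
    [0,0,0],
    [0,0,0],
    [0,0,0],
    [0,0,0],
    [0,0,0],
    [0,0,0],
    [0,0,0],
    [0,0,0]
  ],
  "delta_pos": [
    [-1.5,-0.3,0],
    [-3,-0.5,0],
    [-3.5,-0.5,0],
    [-3.5,-0.5,0],
    [-3.5,-0.5,0],
    [-3.5,-0.5,0],
    [-3.5,-0.5,0],
    [-3.5,-0.5,0],
    [-3.3,-0.5,0],
    [0,0,2],
    [0,0,4],
    [0,0,4],
    [0,0,3],
    [0,0,1.8],
    [0,0,0],
    [0,0,0],
    [0,0,0],
    [0,0,0],
    [0,0,0],
    [0,0,-2]
  ],
  "gripper": [4.5,4.5,4.5,4.5,4.5,4.5,4.5,4.5,4.5,4.5,4.5,4.5,4.5,4.5,4.5,4.5,6.5,6.5,6.5,6.5]
}}

```text
time_s: 19.4
tool_pos: [0.4301, -0.3979, 0.121]
tool_rot: [-179.8, -0.2, 96.8]
force: [0.0, 0.1, 0.0]
grip_width: 0.0642
grasp_force: 0.0
```

{"op": "drive_tool", "data": {
  "angular": [
    [0,0,0],
    [0,0,0],
    [0,0,0],
    [0,0,0],
    [0,0,0],
    [0,0,0],
    [0,0,0],
    [0,0,0]
  ],
  "delta_pos": [
    [0,0,-3],
    [0,0,-4],
    [0,0,-4],
    [0,0,-2],
    [4,0,0],
    [4,0,0],
    [4,0,0],
    [0,0,0]
  ],
  "gripper": [6.5,6.5,6.5,6.5,6.5,6.5,6.5,6.5]
}}

```text
time_s: 20.2
tool_pos: [0.4182, -0.2741, 0.2538]
tool_rot: [180.0, 0.0, 97.2]
force: [0.9, 0.1, 0.7]
grip_width: 0.0649
grasp_force: 0.0
```

Run:
```python
from h import *
P=[eyes.read_camera(c) for c in("top","side")]
save(P[0],"top2.png")
for d in models.search_frame(P[0],"open_1"): print(d["p"],d["centre"],ray(P[0],d["centre"],.035))
x,e=handle(P);print("handle",x,e)
to([.5845,-.3403,.153]); to([.4245,-.3594,.153])
```

```text
0.73 [349.1, 229.2] [ 0.42732778 -0.3097572   0.035     ]
dark px [356 169  26   7 115]
dark px [310 110  13  13  89]
handle [ 0.58391853 -0.34036356] 0.8235533922794218
time 20.4 at [ 0.4171 -0.2812  0.2528] [180.    0.   96.7] tool-frame shift cm (final axes) [-7.86 15.92  9.98] rotvec [ 0.     0.001 -0.001]
time 20.4 at [ 0.4171 -0.2812  0.2528] [180.    0.   96.7] tool-frame shift cm (final axes) [-7.86 -0.19  9.98] rotvec [ 0.     0.001 -0.001]
```

View pics/top2.png

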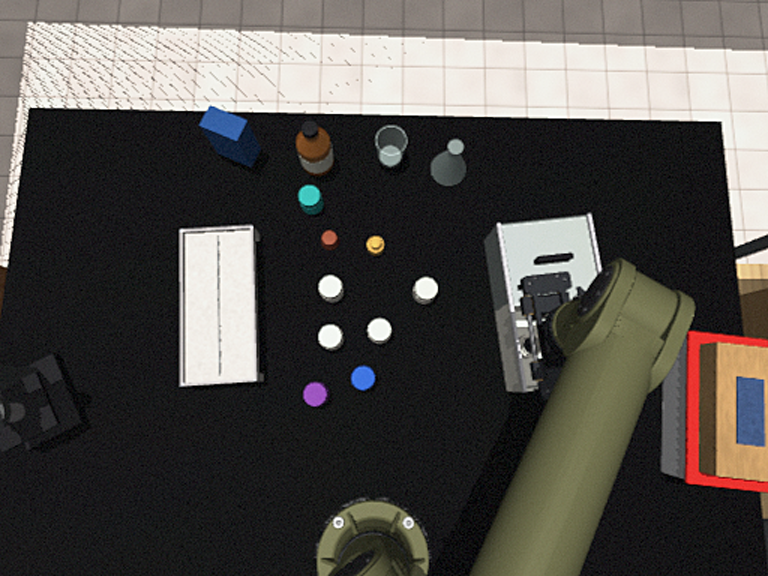

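The compartment is largely hidden by the gripper, with one open pot at (524,345). I'll go above the grip and look again.

{"op": "drive_tool", "data": {
  "angular": [
    [0,0,0],
    [0,0,0],
    [0,0,0],
    [0,0,0],
    [0,0,0],
    [0,0,0],
    [0,0,0],
    [0,0,0]
  ],
  "delta_pos": [
    [-1.5,3,0],
    [-1.5,3,0],
    [-1.5,3,0],
    [-1.5,3,0],
    [-1.7,3.7,0],
    [0,0,0],
    [0,0,0],
    [0,0,0]
  ],
  "gripper": [6,6,6,6,6,6,6,6]
}}

```text
time_s: 21.25
tool_pos: [0.5815, -0.3383, 0.2524]
tool_rot: [-180.0, -0.0, 96.8]
force: [0.5, 0.9, -1.0]
grip_width: 0.0602
grasp_force: 0.0
```

Run:
```python
from h import *
P=[eyes.read_camera(c) for c in("top","side")]
cv2.imwrite("pics/box3.png",np.hstack([cv2.resize(P[0]["pixels"][130:270,310:430,::-1],None,fx=3.2,fy=3.2),cv2.resize(P[1]["pixels"][80:220,270:390,::-1],None,fx=3.2,fy=3.2)]))
for d in models.search_frame(P[0],"open_1"): print(d["p"],d["centre"],ray(P[0],d["centre"],.035))
to([.5843,-.3403,.153])
```

```text
0.65 [376.0, 227.9] [ 0.4324482  -0.39462207  0.035     ]
0.63 [354.8, 230.4] [ 0.42381186 -0.32753909  0.035     ]
time 21.4 at [ 0.5815 -0.338   0.2535] [1.80e+02 1.00e-01 9.68e+01] tool-frame shift cm (final axes) [-0.26  0.25 10.05] rotvec [ 0.     0.001 -0.001]
```

View pics/box3.png

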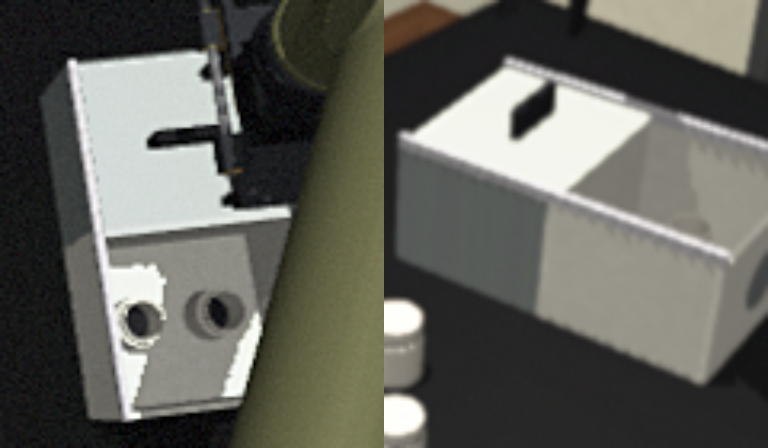

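Both open pots stand in the compartment (crop (143,322) and (220,313)). Next: pinch the grip and shut the lid.

{"op": "drive_tool", "data": {
  "angular": [
    [0,0,0],
    [0,0,0],
    [0,0,0],
    [0,0,0],
    [0,0,0],
    [0,0,0],
    [0,0,0],
    [0,0,0],
    [0,0,0],
    [0,0,0],
    [0,0,0],
    [0,0,0],
    [0,0,0],
    [0,0,0],
    [0,0,0],
    [0,0,0],
    [0,0,0]
  ],
  "delta_pos": [
    [-0.2,0.2,2],
    [0,0,3],
    [0,0,2],
    [0,0,2],
    [0,0,1],
    [0,0,0],
    [0,0,0],
    [0,0,0],
    [0,0,0],
    [0,0,0],
    [0,0,0],
    [0,0,0],
    [0,0,0],
    [0,0,0],
    [0,0,0],
    [0,0,0],
    [0,0,0]
  ],
  "gripper": [6,6,6,6,6,6,6,0.5,0.5,0.5,0.5,0.5,0.5,0.5,0.5,0.5,0.5],
  "squeeze": 20
}}

```text
time_s: 23.1
tool_pos: [0.5843, -0.3394, 0.1525]
tool_rot: [-180.0, 0.0, 96.8]
force: [-1.3, 0.4, 0.6]
grip_width: 0.0116
grasp_force: 20.0
```

{"op": "drive_tool", "data": {
  "angular": [
    [0,0,0],
    [0,0,0],
    [0,0,0],
    [0,0,0],
    [0,0,0],
    [0,0,0],
    [0,0,0],
    [0,0,0],
    [0,0,0],
    [0,0,0],
    [0,0,0],
    [0,0,0],
    [0,0,0],
    [0,0,0],
    [0,0,0],
    [0,0,0]
  ],
  "delta_pos": [
    [0,-1,0],
    [0,-1.5,0],
    [0,-1.5,0],
    [0,-1.5,0],
    [0,-1.5,0],
    [0,-1.5,0],
    [0,-1.5,0],
    [0,-1.5,0],
    [0,-1.5,0],
    [0,-1.2,0],
    [0,-0.8,0],
    [0,-0.5,0],
    [0,-0.4,0],
    [0,-0.3,0],
    [0,0,0],
    [0,0,0]
  ],
  "gripper": [0.5,0.5,0.5,0.5,0.5,0.5,0.5,0.5,0.5,0.5,0.5,0.5,0.5,0.5,0.5,0.5]
}}

```text
time_s: 24.7
tool_pos: [0.4255, -0.3596, 0.1525]
tool_rot: [179.7, 0.2, 96.8]
force: [9.9, -6.7, -10.1]
grip_width: 0.0118
grasp_force: 20.0
```

{"op": "drive_tool", "data": {
  "angular": [
    [0,0,0],
    [0,0,0],
    [0,0,0],
    [0,0,0],
    [0,0,0],
    [0,0,0],
    [0,0,0],
    [0,0,0],
    [0,0,0],
    [0,0,0],
    [0,0,0],
    [0,0,0]
  ],
  "delta_pos": [
    [0,0,0],
    [0,0,0],
    [0,0,0],
    [0,0,0],
    [0,0,-1],
    [0,0,-3],
    [0,0,-3],
    [0,0,-3],
    [4,0,0],
    [4,0,0],
    [4,0,0],
    [0,0,0]
  ],
  "gripper": [0.5,4,4,4,6,6,6,6,6,6,6,6]
}}

```text
time_s: 25.9
tool_pos: [0.4099, -0.2338, 0.2539]
tool_rot: [180.0, 0.0, 97.2]
force: [0.0, -0.5, 0.1]
grip_width: 0.0599
grasp_force: 0.0
```

```bash
cat >> h.py <<'E'
SC=np.array([.4995,.3175]);SY=np.radians(4.2);sx=np.array([np.cos(SY),np.sin(SY)])
slot=lambda i:SC+sx*(-.117+.078*i)
E
python3 - <<'E'
from h import *
o,P=pots()
for r in o:
    if r[4]<.3: print(*r)
x,e=handle(P);print("handle",x,e)
p=P[0]
# shelf mid line and outline: bright pixels in shelf
D=cv2.cvtColor(p["pixels"],cv2.COLOR_RGB2GRAY)
for r in range(170,245,10):
    s=D[r,130:163].astype(int); print(r,130+s.argmin(),s.min(), [c for c in range(110,185) if (D[r,c]>120)!=(D[r,c-1]>120)])
Z=eyes.read_camera("side");save(Z,"side4.png",1.5)
to([.5393,-.1035,.13])
E
```

```text
capped 0.5393 0.096 0.4 0.07 0.78
capped 0.5385 -0.1036 0.4 0.07 0.54
capped 0.4371 0.0922 0.2 0.06 0.45
capped 0.4512 -0.0076 0.3 0.07 0.45Traceback (most recent call last):
  File "<stdin>", line 5, in <module>
  File "h.py", line 55, in handle
    n,l,s,c=cv2.connectedComponentsWithStats(b);i=1+s[1:,4].argmax();O.append((p,c[i]));print("dark px",s[i])
                                                    ~~~~~~~~~~~~~~^^
ValueError: attempt to get argmax of an empty sequence
```

Run:
```python
from h import *
p=eyes.read_camera("top")
D=cv2.cvtColor(p["pixels"],cv2.COLOR_RGB2GRAY);pts=[]
for r in range(165,248,2):
    s=D[r,138:155].astype(int)
    if s.min()<s.mean()-25: pts.append(ray(p,(138+s.argmin(),r),.06)[:2])
pts=np.array(pts);vx,vy,x0,y0=cv2.fitLine(np.float32(pts),cv2.DIST_HUBER,0,.01,.01).ravel()
print(len(pts),"line yaw",np.degrees(np.arctan(vy/vx)),"y at x=.5",y0+(.5-x0)*vy/vx,"x range",pts[:,0].min(),pts[:,0].max())
q=eyes.read_camera("side")
# side-view line ends from picture: (180,362)->(306,453) /1.5
for c in [(180,362),(306,453)]: print(ray(q,np.array(c)/1.5,.06))
for i in range(4): print(slot(i))
to([.539,-.1037,.030])
```

```text
42 line yaw 4.685826 y at x=.5 0.32157788 x range 0.36452229373500755 0.6171207956804238
[0.63306519 0.33062268 0.06      ]
[0.35544917 0.3104797  0.06      ]
[0.38281421 0.30893113]
[0.46060474 0.31464371]
[0.53839526 0.32035629]
[0.61618579 0.32606887]
time 26.4 at [ 0.4093 -0.24    0.2523] [-180.    -0.    96.8] tool-frame shift cm (final axes) [12.   14.49 22.23] rotvec [-0.    -0.001 -0.001]
```

{"op": "drive_tool", "data": {
  "angular": [
    [0,0,0],
    [0,0,0],
    [0,0,0],
    [0,0,0],
    [0,0,0],
    [0,0,0],
    [0,0,0],
    [0,0,0],
    [0,0,0],
    [0,0,0],
    [0,0,0],
    [0,0,0],
    [0,0,0],
    [0,0,0],
    [0,0,0],
    [0,0,0],
    [0,0,0],
    [0,0,0],
    [0,0,0]
  ],
  "delta_pos": [
    [2,2.5,0],
    [2,2.5,0],
    [2,2.5,0],
    [2,2.5,0],
    [2,2.5,2],
    [2,2,3],
    [0,0,4],
    [0,0,4],
    [0,0,4],
    [0,0,3],
    [0,0,1.5],
    [0,0,0.5],
    [0,0,0],
    [0,0,0],
    [0,0,0],
    [0,0,0],
    [0,0,0],
    [0,0,0],
    [0,0,0]
  ],
  "gripper": [7,7,7,7,7,7,7,7,7,7,7,7,7,7,4.5,4.5,4.5,4.5,4.5],
  "squeeze": 20
}}

```text
time_s: 28.3
tool_pos: [0.5391, -0.1033, 0.033]
tool_rot: [-180.0, 0.0, 96.8]
force: [-2.2, 0.6, 4.7]
grip_width: 0.0498
grasp_force: 20.0
```

{"op": "drive_tool", "data": {
  "angular": [
    [0,0,0],
    [0,0,0],
    [0,0,0],
    [0,0,0],
    [0,0,0],
    [0,0,0],
    [0,0,0],
    [0,0,0]
  ],
  "delta_pos": [
    [0,0,-1],
    [0,0,-3],
    [0,0,-4],
    [0,0,-4],
    [0,0,-4],
    [0,0,-2],
    [0,0,0],
    [0,0,0]
  ],
  "gripper": [4.5,4.5,4.5,4.5,4.5,4.5,4.5,4.5]
}}

```text
time_s: 29.1
tool_pos: [0.5389, -0.103, 0.2122]
tool_rot: [-180.0, 0.0, 96.8]
force: [-0.4, -0.2, -0.9]
grip_width: 0.0494
grasp_force: 20.0
```

```bash
cat >> h.py <<'E'
SC=np.array([.497,.321]);SY=np.radians(4.4);sx=np.array([np.cos(SY),np.sin(SY)])
E
python3 - <<'E'
from h import *
o,P=pots()
for r in o:
    if r[4]<.3: print(*r)
for i in range(4): print(slot(i).round(4))
to([*slot(3),.1])
E
```

```text
capped 0.4373 0.0923 0.2 0.06 0.73
capped 0.4517 -0.0082 0.5 0.07 0.73
capped 0.5393 0.0955 0.2 0.07 0.63
capped 0.4327 -0.397 topview-only 0.02 0.52
[0.3803 0.312 ]
[0.4581 0.318 ]
[0.5359 0.324 ]
[0.6137 0.33  ]
time 29.4 at [ 0.5385 -0.1029  0.2113] [-1.799e+02 -1.000e-01  9.680e+01] tool-frame shift cm (final axes) [42.1  12.59 11.13] rotvec [-0.002 -0.001  0.   ]
```

{"op": "drive_tool", "data": {
  "angular": [
    [0,0,0],
    [0,0,0],
    [0,0,0],
    [0,0,0],
    [0,0,0],
    [0,0,0],
    [0,0,0],
    [0,0,0],
    [0,0,0],
    [0,0,0],
    [0,0,0],
    [0,0,0],
    [0,0,0],
    [0,0,0],
    [0,0,0],
    [0,0,0],
    [0,0,0],
    [0,0,0]
  ],
  "delta_pos": [
    [1.5,0.5,0],
    [3,1,0],
    [3.5,1,0],
    [3.5,1,0],
    [3.5,1,0],
    [3.5,1,0],
    [3.5,1,0],
    [3.5,1,0],
    [3.5,1,0],
    [3.5,1,0],
    [3.5,1,0],
    [3.5,1.1,0],
    [2.1,1,0],
    [0,0,2],
    [0,0,3],
    [0,0,2],
    [0,0,0],
    [0,0,0]
  ],
  "gripper": [4.5,4.5,4.5,4.5,4.5,4.5,4.5,4.5,4.5,4.5,4.5,4.5,4.5,4.5,4.5,4.5,4.5,4.5]
}}

```text
time_s: 31.2
tool_pos: [0.6148, 0.3249, 0.1422]
tool_rot: [-179.9, 0.0, 96.8]
force: [0.7, -0.5, -0.9]
grip_width: 0.0496
grasp_force: 20.0
```

Run:
```python
from h import *
to([*slot(3),.0935])
save(eyes.read_camera("side"),"side5.png",1.3)
```

```text
time 31.2 at [0.6148 0.3249 0.1422] [-179.9    0.    96.8] tool-frame shift cm (final axes) [ 0.52 -0.05  4.87] rotvec [-0.001  0.     0.   ]
```

View pics/side5.png

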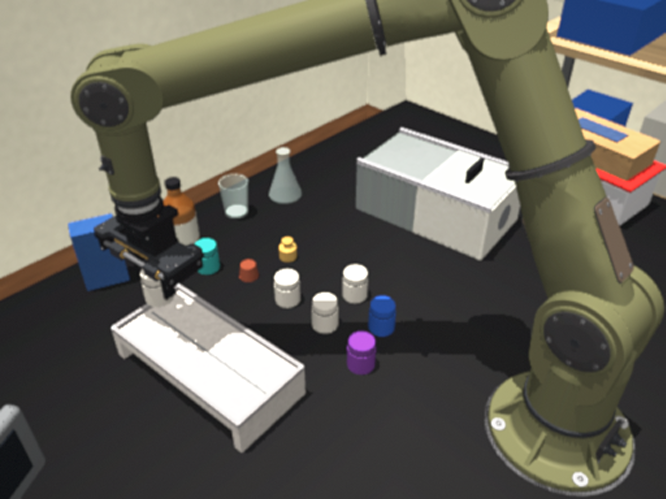

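The pot is held at (155,290), over the far end of the shelf, with the box lid shut at the right.

{"op": "drive_tool", "data": {
  "angular": [
    [0,0,0],
    [0,0,0],
    [0,0,0],
    [0,0,0],
    [0,0,0],
    [0,0,0],
    [0,0,0]
  ],
  "delta_pos": [
    [0.5,-0.1,1.5],
    [0,0,1.2],
    [0,0,1],
    [0,0,0.6],
    [0,0,0.4],
    [0,0,0],
    [0,0,0]
  ],
  "gripper": [4.5,4.5,4.5,4.5,4.5,4.5,4.5]
}}

```text
time_s: 31.95
tool_pos: [0.6135, 0.3298, 0.0958]
tool_rot: [180.0, -0.0, 96.8]
force: [0.3, -0.0, -1.3]
grip_width: 0.0497
grasp_force: 20.0
```

{"op": "drive_tool", "data": {
  "angular": [
    [0,0,0],
    [0,0,0],
    [0,0,0],
    [0,0,0],
    [0,0,0],
    [0,0,0],
    [0,0,0],
    [0,0,0],
    [0,0,0],
    [0,0,0],
    [0,0,0]
  ],
  "delta_pos": [
    [0,0,0.2],
    [0,0,0],
    [0,0,0],
    [0,0,0],
    [0,0,0],
    [0,0,-1],
    [0,0,-3],
    [0,0,-4],
    [0,0,-3],
    [0,0,0],
    [0,0,0]
  ],
  "gripper": [4.5,4.5,6.2,6.2,6.2,6.2,6.2,6.2,6.2,7,7]
}}

```text
time_s: 33.05
tool_pos: [0.6136, 0.3302, 0.2051]
tool_rot: [179.9, -0.0, 96.8]
force: [-0.8, -0.8, -0.5]
grip_width: 0.0679
grasp_force: 0.0
```

Run:
```python
from h import *
o,P=pots()
for r in o:
    if r[4]<.3: print(*r)
print("slot3",slot(3))
to([.5393,.0957,.03])
```

```text
capped 0.4523 -0.0079 0.2 0.06 0.74
capped 0.5391 0.0952 0.4 0.06 0.53
slot3 [0.61365517 0.32997613]
time 33.4 at [0.6128 0.3294 0.2023] [-179.9    0.    96.8] tool-frame shift cm (final axes) [-22.33 -10.07  17.23] rotvec [-0.002  0.001  0.   ]
```

{"op": "drive_tool", "data": {
  "angular": [
    [0,0,0],
    [0,0,0],
    [0,0,0],
    [0,0,0],
    [0,0,0],
    [0,0,0],
    [0,0,0],
    [0,0,0],
    [0,0,0],
    [0,0,0],
    [0,0,0],
    [0,0,0],
    [0,0,0],
    [0,0,0],
    [0,0,0],
    [0,0,0],
    [0,0,0],
    [0,0,0],
    [0,0,0],
    [0,0,0]
  ],
  "delta_pos": [
    [-3,-1.4,0],
    [-3.2,-1.4,0],
    [-3.2,-1.4,0],
    [-3.2,-1.4,0],
    [-3.2,-1.5,0],
    [-3.2,-1.5,0],
    [-3.3,-1.5,0],
    [0,0,2],
    [0,0,4],
    [0,0,4],
    [0,0,4],
    [0,0,2],
    [0,0,1],
    [0,0,0],
    [0,0,0],
    [0,0,0],
    [0,0,0],
    [0,0,0],
    [0,0,0],
    [0,0,0]
  ],
  "gripper": [7,7,7,7,7,7,7,7,7,7,7,7,7,7,7,4.5,4.5,4.5,4.5,4.5]
}}

```text
time_s: 35.35
tool_pos: [0.5397, 0.0963, 0.0341]
tool_rot: [180.0, 0.0, 96.8]
force: [-1.1, -0.4, 5.0]
grip_width: 0.0493
grasp_force: 20.0
```

{"op": "drive_tool", "data": {
  "angular": [
    [0,0,0],
    [0,0,0],
    [0,0,0],
    [0,0,0],
    [0,0,0],
    [0,0,0],
    [0,0,0],
    [0,0,0],
    [0,0,0]
  ],
  "delta_pos": [
    [0,0,0],
    [0,0,-1],
    [0,0,-3],
    [0,0,-4],
    [0,0,-4],
    [0,0,-4],
    [0,0,-2],
    [0,0,0],
    [0,0,0]
  ],
  "gripper": [4.5,4.5,4.5,4.5,4.5,4.5,4.5,4.5,4.5]
}}

```text
time_s: 36.25
tool_pos: [0.5392, 0.0963, 0.2132]
tool_rot: [-180.0, 0.0, 96.8]
force: [0.9, 0.6, -1.6]
grip_width: 0.0495
grasp_force: 20.0
```

Run:
```python
from h import *
for z in(0,.06):
  o,P=pots(z)
  for r in o:
    if r[4]<.3 and (r[2]>.2)==(z>0): print(z,*r)
s=[(P[0],d["centre"]) for d in models.search_frame(P[0],"capped_1")]
print([ray(*c,.09)[:2].round(3) for c in s])
to([*slot(2),.0945])
```

```text
0 capped 0.4522 -0.0124 1.3 0.1 0.41
0.06 capped 0.6129 0.3291 0.6 0.06 0.64
[array([0.613, 0.329]), array([0.32 , 0.122])]
time 36.9 at [0.5395 0.0964 0.2135] [-180.     0.    96.8] tool-frame shift cm (final axes) [22.64  2.34 11.9 ] rotvec [-0.  0.  0.]
```

{"op": "drive_tool", "data": {
  "angular": [
    [0,0,0],
    [0,0,0],
    [0,0,0],
    [0,0,0],
    [0,0,0],
    [0,0,0],
    [0,0,0],
    [0,0,0],
    [0,0,0],
    [0,0,0],
    [0,0,0],
    [0,0,0]
  ],
  "delta_pos": [
    [1.5,0.2,0],
    [3,0.3,0],
    [3.5,0.3,0],
    [3.5,0.3,0],
    [3.5,0.3,0],
    [3.5,0.4,0],
    [3,0.3,0],
    [1.1,0.2,0],
    [0,0,2],
    [0,0,2],
    [0,0,0],
    [0,0,0]
  ],
  "gripper": [4.5,4.5,4.5,4.5,4.5,4.5,4.5,4.5,4.5,4.5,4.5,4.5]
}}

```text
time_s: 38.1
tool_pos: [0.5359, 0.3225, 0.1736]
tool_rot: [-180.0, 0.0, 96.8]
force: [-0.1, 0.6, 0.4]
grip_width: 0.0497
grasp_force: 20.0
```

Run:
```python
from h import *
to([*slot(2),.0945])
```

```text
time 38.1 at [0.5359 0.3225 0.1736] [-180.     0.    96.8] tool-frame shift cm (final axes) [0.14 0.02 7.91] rotvec [-0.001  0.001 -0.001]
```

{"op": "drive_tool", "data": {
  "angular": [
    [0,0,0],
    [0,0,0],
    [0,0,0],
    [0,0,0],
    [0,0,0],
    [0,0,0],
    [0,0,0],
    [0,0,0],
    [0,0,0],
    [0,0,0],
    [0,0,0],
    [0,0,0],
    [0,0,0],
    [0,0,0],
    [0,0,0],
    [0,0,0]
  ],
  "delta_pos": [
    [0.1,0,2],
    [0,0,2.5],
    [0,0,2],
    [0,0,0.8],
    [0,0,0.5],
    [0,0,0.1],
    [0,0,0],
    [0,0,0],
    [0,0,0],
    [0,0,0],
    [0,0,-1],
    [0,0,-3],
    [0,0,-4],
    [0,0,-3],
    [0,0,0],
    [0,0,0]
  ],
  "gripper": [4.5,4.5,4.5,4.5,4.5,4.5,4.5,6.2,6.2,6.2,6.2,6.2,6.2,6.2,7,7]
}}

```text
time_s: 39.7
tool_pos: [0.5357, 0.3248, 0.2058]
tool_rot: [179.9, -0.0, 96.8]
force: [-0.2, -0.8, -0.4]
grip_width: 0.0682
grasp_force: 0.0
```

Run:
```python
from h import *
o,P=pots()
for r in o:
    if r[4]<.3: print(*r)
to([.4372,.0924,.03])
```

```text
capped 0.4371 0.0932 0.6 0.06 0.69
capped 0.4515 -0.0062 0.5 0.06 0.66
capped 0.6257 0.3421 topview-only 0.04 0.48
time 40.0 at [0.5349 0.3241 0.2034] [-179.9    0.    96.8] tool-frame shift cm (final axes) [-21.85 -12.45  17.34] rotvec [-0.002  0.001  0.   ]
```

{"op": "drive_tool", "data": {
  "angular": [
    [0,0,0],
    [0,0,0],
    [0,0,0],
    [0,0,0],
    [0,0,0],
    [0,0,0],
    [0,0,0],
    [0,0,0],
    [0,0,0],
    [0,0,0],
    [0,0,0],
    [0,0,0],
    [0,0,0],
    [0,0,0],
    [0,0,0],
    [0,0,0],
    [0,0,0],
    [0,0,0],
    [0,0,0],
    [0,0,0]
  ],
  "delta_pos": [
    [-3,-1.7,0],
    [-3.1,-1.8,0],
    [-3.1,-1.8,0],
    [-3.1,-1.8,0],
    [-3.2,-1.8,0],
    [-3.2,-1.8,0],
    [-3.1,-1.8,0],
    [0,0,2],
    [0,0,4],
    [0,0,4],
    [0,0,4],
    [0,0,2],
    [0,0,1],
    [0,0,0],
    [0,0,0],
    [0,0,0],
    [0,0,0],
    [0,0,0],
    [0,0,0],
    [0,0,0]
  ],
  "gripper": [7,7,7,7,7,7,7,7,7,7,7,7,7,7,7,4.5,4.5,4.5,4.5,4.5]
}}

```text
time_s: 42.0
tool_pos: [0.4372, 0.093, 0.035]
tool_rot: [180.0, 0.0, 96.8]
force: [-1.0, -0.9, 6.5]
grip_width: 0.0496
grasp_force: 20.0
```

{"op": "drive_tool", "data": {
  "angular": [
    [0,0,0],
    [0,0,0],
    [0,0,0],
    [0,0,0],
    [0,0,0],
    [0,0,0],
    [0,0,0],
    [0,0,0],
    [0,0,0]
  ],
  "delta_pos": [
    [0,0,0],
    [0,0,-1],
    [0,0,-3],
    [0,0,-4],
    [0,0,-4],
    [0,0,-4],
    [0,0,-2],
    [0,0,0],
    [0,0,0]
  ],
  "gripper": [4.5,4.5,4.5,4.5,4.5,4.5,4.5,4.5,4.5]
}}

```text
time_s: 42.9
tool_pos: [0.4368, 0.0931, 0.2141]
tool_rot: [180.0, 0.0, 96.8]
force: [-0.7, 0.6, -2.3]
grip_width: 0.0496
grasp_force: 20.0
```

Run:
```python
from h import *
for z in(0,.06):
  o,P=pots(z)
  for r in o:
    if r[4]<.3 and (r[2]>.2)==(z>0): print(z,*r)
to([*slot(1),.0945])
```

```text
0 capped 0.4519 -0.0072 0.2 0.06 0.69
0.06 capped 0.6147 0.33 0.5 0.06 0.73
0.06 capped 0.5373 0.3249 0.3 0.06 0.52
time 43.5 at [0.4371 0.0932 0.2144] [-180.    -0.    96.8] tool-frame shift cm (final axes) [22.07  4.75 11.99] rotvec [-0. -0.  0.]
```

{"op": "drive_tool", "data": {
  "angular": [
    [0,0,0],
    [0,0,0],
    [0,0,0],
    [0,0,0],
    [0,0,0],
    [0,0,0],
    [0,0,0],
    [0,0,0],
    [0,0,0],
    [0,0,0],
    [0,0,0],
    [0,0,0]
  ],
  "delta_pos": [
    [1.5,0.5,0],
    [3,0.6,0],
    [3.5,0.7,0],
    [3.5,0.7,0],
    [3.5,0.7,0],
    [3.5,0.7,0],
    [2.5,0.6,0],
    [1.1,0.2,0],
    [0,0,2],
    [0,0,2],
    [0,0,0],
    [0,0,0]
  ],
  "gripper": [4.5,4.5,4.5,4.5,4.5,4.5,4.5,4.5,4.5,4.5,4.5,4.5]
}}

```text
time_s: 44.7
tool_pos: [0.4576, 0.3181, 0.1746]
tool_rot: [-180.0, -0.0, 96.8]
force: [0.0, 0.6, -1.2]
grip_width: 0.0496
grasp_force: 20.0
```

Run:
```python
from h import *
to([*slot(1),.0955])
```

```text
time 44.7 at [0.4576 0.3181 0.1746] [-180.    -0.    96.8] tool-frame shift cm (final axes) [-0.01  0.05  7.91] rotvec [-0.001 -0.     0.   ]
```

{"op": "drive_tool", "data": {
  "angular": [
    [0,0,0],
    [0,0,0],
    [0,0,0],
    [0,0,0],
    [0,0,0],
    [0,0,0],
    [0,0,0],
    [0,0,0],
    [0,0,0],
    [0,0,0],
    [0,0,0],
    [0,0,0],
    [0,0,0],
    [0,0,0],
    [0,0,0],
    [0,0,0]
  ],
  "delta_pos": [
    [0,0,2],
    [0,0,2.5],
    [0,0,2],
    [0,0,0.8],
    [0,0,0.5],
    [0,0,0.1],
    [0,0,0],
    [0,0,0],
    [0,0,0],
    [0,0,0],
    [0,0,-1],
    [0,0,-3],
    [0,0,-4],
    [0,0,-3],
    [0,0,0],
    [0,0,0]
  ],
  "gripper": [4.5,4.5,4.5,4.5,4.5,4.5,4.5,6.2,6.2,6.2,6.2,6.2,6.2,6.2,7,7]
}}

```text
time_s: 46.3
tool_pos: [0.4579, 0.3184, 0.2065]
tool_rot: [179.9, -0.0, 96.8]
force: [-0.3, -0.6, -0.0]
grip_width: 0.0685
grasp_force: 0.0
```

Run:
```python
from h import *
o,P=pots()
for r in o:
    if r[4]<.3: print(*r)
to([.4518,-.0075,.03])
```

```text
capped 0.464 0.3288 topview-only 0.05 0.61
capped 0.6295 0.3471 topview-only 0.03 0.59
capped 0.5451 0.3358 topview-only 0.04 0.59
time 46.6 at [0.4571 0.3178 0.2045] [-179.9    0.    96.8] tool-frame shift cm (final axes) [-32.24  -4.38  17.45] rotvec [-0.002  0.001  0.   ]
```

{"op": "drive_tool", "data": {
  "angular": [
    [0,0,0],
    [0,0,0],
    [0,0,0],
    [0,0,0],
    [0,0,0],
    [0,0,0],
    [0,0,0],
    [0,0,0],
    [0,0,0],
    [0,0,0]
  ],
  "delta_pos": [
    [-3,-0.4,0],
    [-3,-0.4,0],
    [-3,-0.4,0],
    [-3,-0.4,0],
    [-3,-0.4,0],
    [-3,-0.4,0],
    [-3,-0.4,0],
    [-3,-0.4,0],
    [0,0,0],
    [0,0,0]
  ],
  "gripper": [7,7,7,7,7,7,7,7,7,7]
}}

```text
time_s: 47.6
tool_pos: [0.454, 0.0757, 0.2052]
tool_rot: [-180.0, -0.0, 96.7]
force: [-0.4, 0.1, 0.3]
grip_width: 0.0702
grasp_force: 0.0
```

Run:
```python
from h import *
o,P=pots()
for r in o:
    if r[4]<.3: print(*r)
to([.4518,-.0075,.03]);save(P[1],"side6.png",1.4)
```

```text
capped 0.5462 0.3397 topview-only 0.03 0.86
capped 0.6273 0.3457 topview-only 0.03 0.69
capped 0.4642 0.3348 topview-only 0.03 0.69
capped 0.4516 -0.0074 0.6 0.06 0.68
time 47.9 at [0.4542 0.0771 0.2055] [-180.    -0.    96.9] tool-frame shift cm (final axes) [-8.38 -1.24 17.55] rotvec [-0.    -0.     0.002]
```

View pics/side6.png

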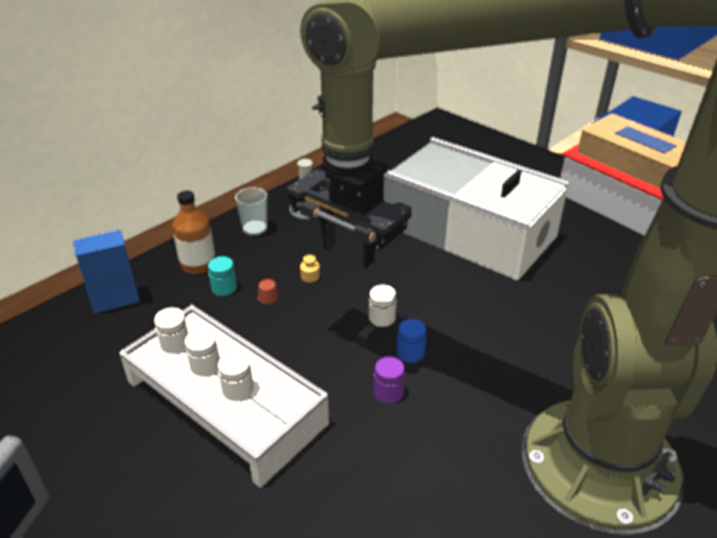

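Three capped pots stand on the shelf line at (171,330), (202,352) and (236,377). The last white pot is unmoved at (382,305).

{"op": "drive_tool", "data": {
  "angular": [
    [0,0,0],
    [0,0,0],
    [0,0,0],
    [0,0,0],
    [0,0,0],
    [0,0,0],
    [0,0,0],
    [0,0,0],
    [0,0,0],
    [0,0,0],
    [0,0,0],
    [0,0,0],
    [0,0,0],
    [0,0,0],
    [0,0,0],
    [0,0,0],
    [0,0,0]
  ],
  "delta_pos": [
    [-3,-0.4,0],
    [-3,-0.4,0],
    [-2.4,-0.4,0],
    [0,0,2],
    [0,0,4],
    [0,0,4],
    [0,0,4],
    [0,0,2],
    [0,0,1.2],
    [0,0,0],
    [0,0,0],
    [0,0,0],
    [0,0,0],
    [0,0,0],
    [0,0,0],
    [0,0,0],
    [0,0,0]
  ],
  "gripper": [7,7,7,7,7,7,7,7,7,7,7,4.5,4.5,4.5,4.5,4.5,4.5]
}}

```text
time_s: 49.6
tool_pos: [0.4524, -0.009, 0.034]
tool_rot: [-180.0, 0.0, 96.8]
force: [-2.1, -0.1, 5.9]
grip_width: 0.0496
grasp_force: 20.0
```

{"op": "drive_tool", "data": {
  "angular": [
    [0,0,0],
    [0,0,0],
    [0,0,0],
    [0,0,0],
    [0,0,0],
    [0,0,0],
    [0,0,0],
    [0,0,0]
  ],
  "delta_pos": [
    [0,0,-1],
    [0,0,-3],
    [0,0,-4],
    [0,0,-4],
    [0,0,-4],
    [0,0,-2],
    [0,0,0],
    [0,0,0]
  ],
  "gripper": [4.5,4.5,4.5,4.5,4.5,4.5,4.5,4.5]
}}

```text
time_s: 50.4
tool_pos: [0.4521, -0.0087, 0.2133]
tool_rot: [180.0, 0.0, 96.8]
force: [0.0, 0.2, -0.4]
grip_width: 0.0493
grasp_force: 20.0
```

Run:
```python
from h import *
o,P=pots(.06)
for r in o:
    if r[4]<.3 and r[2]>.2: print(*r)
to([*slot(0),.0945])
```

```text
capped 0.5374 0.3239 0.4 0.05 0.81
capped 0.4585 0.3188 0.7 0.05 0.79
capped 0.615 0.3302 0.4 0.06 0.54
time 50.7 at [ 0.4517 -0.0086  0.2125] [-1.799e+02 -1.000e-01  9.680e+01] tool-frame shift cm (final axes) [32.68 -3.29 11.8 ] rotvec [-0.002 -0.001  0.001]
```

{"op": "drive_tool", "data": {
  "angular": [
    [0,0,0],
    [0,0,0],
    [0,0,0],
    [0,0,0],
    [0,0,0],
    [0,0,0],
    [0,0,0],
    [0,0,0],
    [0,0,0],
    [0,0,0],
    [0,0,0],
    [0,0,0],
    [0,0,0],
    [0,0,0],
    [0,0,0]
  ],
  "delta_pos": [
    [1.5,0,0],
    [3,0,0],
    [3.5,-0.1,0],
    [3.5,-0.2,0],
    [3.5,-0.5,0],
    [3.5,-0.5,0],
    [3.5,-0.5,0],
    [3.5,-0.5,0],
    [3.5,-0.5,0],
    [2.5,-0.4,0],
    [1.2,-0.1,0],
    [0,0,2],
    [0,0,2],
    [0,0,0],
    [0,0,0]
  ],
  "gripper": [4.5,4.5,4.5,4.5,4.5,4.5,4.5,4.5,4.5,4.5,4.5,4.5,4.5,4.5,4.5]
}}

```text
time_s: 52.2
tool_pos: [0.3799, 0.3127, 0.1737]
tool_rot: [-179.9, -0.0, 96.9]
force: [0.5, -0.0, -0.4]
grip_width: 0.0495
grasp_force: 20.0
```

Run:
```python
from h import *
to([*slot(0),.0945])
```

```text
time 52.2 at [0.3799 0.3127 0.1737] [-179.9   -0.    96.9] tool-frame shift cm (final axes) [-0.08  0.03  7.92] rotvec [-0.001 -0.001  0.001]
```

{"op": "drive_tool", "data": {
  "angular": [
    [0,0,0],
    [0,0,0],
    [0,0,0],
    [0,0,0],
    [0,0,0],
    [0,0,0],
    [0,0,0],
    [0,0,0],
    [0,0,0],
    [0,0,0],
    [0,0,0],
    [0,0,0],
    [0,0,0],
    [0,0,0],
    [0,0,0],
    [0,0,0]
  ],
  "delta_pos": [
    [0,0,2],
    [0,0,2.5],
    [0,0,2],
    [0,0,0.8],
    [0,0,0.5],
    [0,0,0.1],
    [0,0,0],
    [0,0,0],
    [0,0,0],
    [0,0,0],
    [0,0,-1],
    [0,0,-3],
    [0,0,-4],
    [0,0,-3],
    [0,0,0],
    [0,0,0]
  ],
  "gripper": [4.5,4.5,4.5,4.5,4.5,4.5,4.5,6.2,6.2,6.2,6.2,6.2,6.2,6.2,7,7]
}}

```text
time_s: 53.8
tool_pos: [0.3812, 0.3121, 0.2053]
tool_rot: [179.9, 0.0, 96.8]
force: [0.7, -0.1, -0.2]
grip_width: 0.0679
grasp_force: 0.0
```

{"op": "drive_tool", "data": {
  "angular": [
    [0,0,0],
    [0,0,0],
    [0,0,0],
    [0,0,0],
    [0,0,0],
    [0,0,0],
    [0,0,0],
    [0,0,0],
    [0,0,0],
    [0,0,0]
  ],
  "delta_pos": [
    [-3,2,0],
    [-3,2,0],
    [-3,2,0],
    [-3,2,0],
    [-3,1,0],
    [-3,1,0],
    [-3,0,0],
    [-3,0,0],
    [0,0,0],
    [0,0,0]
  ],
  "gripper": [7,7,7,7,7,7,7,7,7,7]
}}

```text
time_s: 54.8
tool_pos: [0.5078, 0.085, 0.2034]
tool_rot: [-179.9, -0.1, 96.7]
force: [0.4, 0.9, 0.5]
grip_width: 0.0699
grasp_force: 0.0
```

Run:
```python
from h import *
o,P=pots(.06)
for r in o:
    if r[4]<.3:
        d=np.array(r[1:3])-SC;print(*r,"shelf frame",(d@sx).round(3),(d@[-sx[1],sx[0]]).round(3))
for p,n in zip(P,("top","side")): save(p,n+"7.png",1.4)
try: x,e=handle(P);print("handle",x,e)
except Exception as e: print(e)
print([(n,d["p"],ray(P[1],d["centre"],z)[:2].round(3)) for n,z in(("weight",.024),("bung",.016)) for d in models.search_frame(P[1],n)[:1]])
```

```text
capped 0.3815 0.3137 0.4 0.05 0.7 shelf frame -0.116 0.002
capped 0.5371 0.3241 0.3 0.05 0.6 shelf frame 0.04 0.0
capped 0.458 0.3192 0.4 0.05 0.59 shelf frame -0.039 0.001
dark px [365 224  27   6  95]
dark px [359 126  12  14  79]
handle [ 0.4261457  -0.36054638] 0.7267370378923488
[('weight', 0.65, array([0.63 , 0.014])), ('bung', 0.78, array([0.644, 0.103]))]
```

View pics/top7.png

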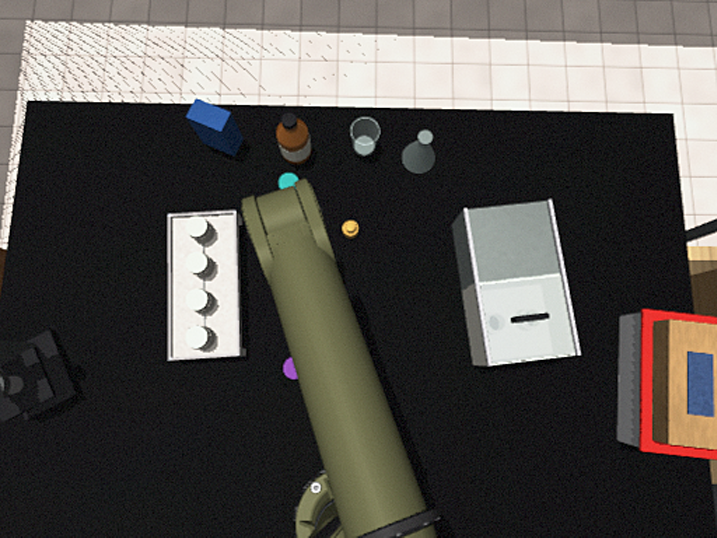

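View pics/side7.png

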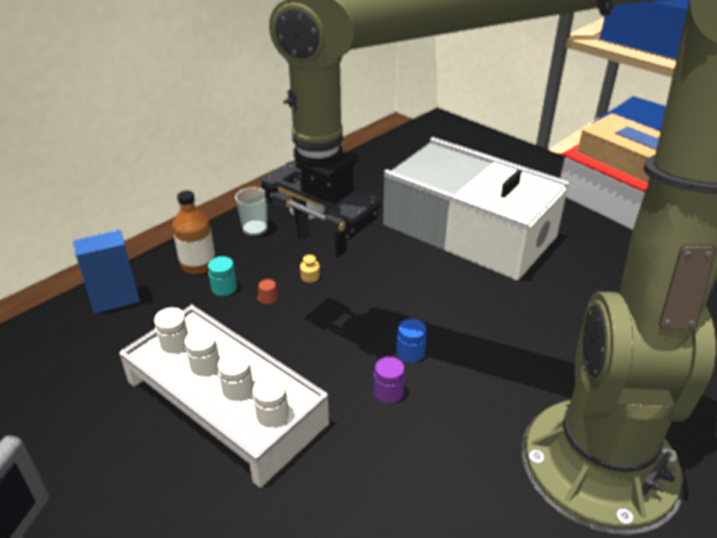

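The four capped pots stand upright in a row on the shelf, from top view (202,230) to (201,338). The lid is shut with its grip at (530,318), and the weight and bung are where they started. The gripper is clear of everything, so I'm handing in.

```bash
python3 -c "
from cell import env
print(env.sign_off())"
```

```text
the job is handed in; nothing more can be done
None
```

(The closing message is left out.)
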